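# Return loose pipe fittings to their stock bins

### The arm

A 6-joint arm with a two-finger parallel gripper is mounted at the origin on the work surface. World frame = base frame: x ahead of the robot, y to its left, z up, the work surface at z = 0. Lengths are in m, angles in rad, forces in N, time in s.
With the tool pointing down it reaches from about 0.25 to 0.725 m from the base axis. Payload 4 kg.
Tool frame: the origin (TCP) lies on the centre line of the jaws, within the pads' length; the fingertips stand 17 mm ahead of it and the grasp point (between the pads) lies 2 mm behind it; z points along the fingers, y is the line along which they close (so a half turn about z gives the same grasp; the last joint's range is limited). The gripper opens to 85 mm and grips with 20 to 120 N. Pads are 22 mm wide; open, the fingers measure 114 mm over their backs; the gripper's body (76 mm by 85 mm) begins 54 mm behind the grasp point. The pads swing forward as they close: fully open they stand 13 mm farther back than shut.
Start: joints at [-1.154, 0.241, 0.005, 1.335, 0, 1.571], TCP at [0.202, -0.457, 0.248] pointing down, gripper open.
Joint ranges: [-2.72, 2.72], [-1.05, 1.87], [-1.09, 1.28], [-1.99, 2.15], [-1.42, 1.44], [-3.14, 3.14]. Speed limits (rad/s): [2.79, 2.79, 3.14, 3.14, 3.14, 3.14].

### API

Orientations are given as a unit quaternion [x, y, z, w].
In Python, from workcell import bot, camera, get_calibration gives the robot as it stands.
- The arm moves only by the tool apply_moves, never from a script. Its argument "steps" is a list of rows, each a list of 3 entries, a list of its own where there are three numbers: the shift along the tool's x, y, z as a fraction of full scale, then the turn, a rotation vector about the tool's x, y, z as a fraction of full scale, then the opening, from 0 (shut) to 1 (fully open). A call has exactly 8 rows; each row shifts and turns the commanded pose from where the row before left it, along the tool's axes as they then stand; what a row does not reach is not made up. Full scale, the value 1, is 20 cm for a shift and pi rad for a turn. A row lasts 1/12 s, in which the tool goes at most 41.7 mm and 7.16 degrees, less where a joint would pass 70% of its speed; a pose out of reach is approached as far as the arm can. A call with a number of a shift or a turn outside -1 to 1 is refused whole. A call with a gripper value outside its range is refused whole. The fingers move at their own pace and stop on an object; the grip force is fixed at half the most. Time passes only in rows, so rows that do not move let the fingers close, or fill a call up. It gives the time, the measured TCP pose, the force, the opening and the grip force at its end, in the units of the state.
- bot.get_obs(): the state, without advancing time (a new reading comes with each control period).
- camera(name): name is "scene" or "side" or "wrist"; returns (picture, depth): 384x512x3 uint8, red, green, blue; 384x512 float32, m along the optical axis (not along the pixel's ray), 0 where there is no reading.
- get_calibration(name): a dict with "fov_y" (degrees; the focal length in pixels is half the picture's height over the tangent of half this angle, whatever the lens; pixels are square), "cx", "cy" (the principal point, pixels), "rvec" (rotation vector, rad) and "tvec" (3), from world to camera coordinates, as OpenCV has them. Camera axes: x right, y down, z forward; pixel columns grow to the right and rows downward; lengths in m; the calibration is good to about 2 mm. A picture is of the moment at which its call begins: read the wrist's pose just before it. get_calibration takes no time and is no camera call; for the wrist camera it gives the pose at the moment of the call.
- bot.job_done(): hands the job in; it is judged then, once.
The state is a dict: "clock": time; "joint_pos": joint angles; "joint_vel": joint speeds; "tau": joint torques, N m; "eef_pos": TCP position; "tool_rot": TCP orientation; "ft_force": force on the tool from outside, world axes, zero at the start; "ft_torque": the same for the moment, N m; "grip_width": finger opening in m; "grasp_force": force on a finger pad.
Only numpy, scipy, OpenCV 4.12 (cv2) and the standard library are available. Lean on these libraries where they do the work, as an engineer would, in place of code of your own. Each camera call takes 0.05 s, during which the arm holds its last target. There are 200 camera calls.

### The job

Put the five loose metal fittings lying on the bench (two elbows, two hexagonal union nuts and a tee) back into stock: lay each one on the floor of the blue bin that already holds its kind, lying flat as it does on the bench, none on top of another. Set each down gently, do not drop it, and do not shift the bins or the pressure gauge that lies among the fittings.

Things in the scene. Friction and masses are not known exactly. Their poses are not given: they have to be found in the camera images.
- elbow_1: Loose elbow lying flat, L from above, bright metal, 28 mm high, footprint 58 x 58. Origin: footprint centre, underside; z up. Pipe 23.6 mm diameter, last 13 mm of each end a 28 mm collar, axes 14 mm up. Axes meet at (-15, -15); legs run 44 mm from there, along +x to x = 29 and along +y to y = 29. Grip a leg across, 32 mm from the corner. 0.14 kg.
- elbow_2: Other loose elbow, alike, lying flat, L from above, bright metal, 28 mm high, footprint 58 x 58. Origin: footprint centre, underside; z up. Pipe 23.6 mm diameter, last 13 mm of each end a 28 mm collar, axes 14 mm up. Axes meet at (-15, -15); legs run 44 mm from there, along +x to x = 29 and along +y to y = 29. Grip a leg across, 32 mm from the corner. 0.14 kg.
- nut_1: Loose hexagonal union nut, bright metal, 40 mm across flats, 46 across corners, 26 mm high, 25 mm threaded hole, standing on its face, hole upright. Origin: centre of underside; z up. Flats face +x and every 60 degrees from there. 0.12 kg.
- nut_2: Other loose hexagonal union nut, alike, bright metal, 40 mm across flats, 46 across corners, 26 mm high, 25 mm threaded hole, standing on its face, hole upright. Origin: centre of underside; z up. Flats face +x and every 60 degrees from there. 0.12 kg.
- tee: Loose tee lying flat, T from above, bright metal, 28 mm high, footprint 58 x 58. Origin: footprint centre, underside; z up. Pipe 23.6 mm diameter, last 13 mm of each end a 28 mm collar, axes 14 mm up. Run along x at y = -15, ends at x = -29 and 29; branch along +y at x = 0, end at y = 29. Grip the branch across, at y = 17. 0.17 kg.
- bin_elbows: Bin for elbows: blue open bin, loose, 180 (x) x 150 (y) mm, 3 mm walls and floor, 50 mm high; front wall (-x, robot side) 24 mm, sides slope to it over the front 50 mm. Origin: centre of underside; z up. Two elbows of its stock at the back, fixed. Floor free from x = -87 to 20, y -72 to 72: room for two side by side at x = -40, y = +34 and -34. 0.95 kg.
- bin_nuts: Bin for union nuts: blue open bin, loose, 180 (x) x 150 (y) mm, 3 mm walls and floor, 50 mm high; front wall (-x, robot side) 24 mm, sides slope to it over the front 50 mm. Origin: centre of underside; z up. Three nuts of its stock at the back, fixed. Floor free from x = -87 to 30, y -72 to 72: room for two side by side at x = -40, y = +34 and -34. 0.95 kg.
- bin_tees: Bin for tees: blue open bin, loose, 180 (x) x 150 (y) mm, 3 mm walls and floor, 50 mm high; front wall (-x, robot side) 24 mm, sides slope to it over the front 50 mm. Origin: centre of underside; z up. Two tees of its stock at the back, fixed. Floor free from x = -87 to 20, y -72 to 72: room for two side by side at x = -40, y = +34 and -34. 0.95 kg.
- gauge: Pressure gauge lying face up among the loose fittings, to be left where it is: round case 50 mm in diameter, 28 mm high, white dial, brass stem; 79 mm long overall with the stem, which points to its -y. Origin: centre of its footprint, on the underside.
Not all that is in view belongs to the job. Leave any orange look-alike of the bin_elbows alone. What is shaped like the elbow_1 but pink is not meant.

How it is judged:
At the end, for the whole second after the job is handed in: Each elbow, nut and tee is in its own kind's bin: origin within 87 mm (x) and 72 mm (y) of the bin's origin, in the bin's axes, and under 12 mm above its underside (on the floor, not on another fitting), less than 0.2 rad from flat, at rest (under 20 mm/s) (x of elbow_1 in the frame of bin_elbows between -0.087 and 0.087 m and y of elbow_1 in the frame of bin_elbows between -0.072 and 0.072 m and z of elbow_1 in the frame of bin_elbows between -0.005 and 0.012 m and angle between each of elbow_1, elbow_2, nut_1, nut_2, tee's own z axis and vertical below 0.2 rad and linear speed of each of elbow_1, elbow_2, nut_1, nut_2, tee below 0.02 m/s and x of elbow_2 in the frame of bin_elbows between -0.087 and 0.087 m and y of elbow_2 in the frame of bin_elbows between -0.072 and 0.072 m and z of elbow_2 in the frame of bin_elbows between -0.005 and 0.012 m and x of nut_1 in the frame of bin_nuts between -0.087 and 0.087 m and y of nut_1 in the frame of bin_nuts between -0.072 and 0.072 m and z of nut_1 in the frame of bin_nuts between -0.005 and 0.012 m and x of nut_2 in the frame of bin_nuts between -0.087 and 0.087 m and y of nut_2 in the frame of bin_nuts between -0.072 and 0.072 m and z of nut_2 in the frame of bin_nuts between -0.005 and 0.012 m and x of tee in the frame of bin_tees between -0.087 and 0.087 m and y of tee in the frame of bin_tees between -0.072 and 0.072 m and z of tee in the frame of bin_tees between -0.005 and 0.012 m); the robot touches nothing.
It fails at once if a fitting dropped: out of the fingers and faster than 0.7 m/s (a fall of about 25 mm) ((linear speed of elbow_1 above 0.7 m/s and contact force between the fingers and elbow_1 below 0.05 N) or (linear speed of elbow_2 above 0.7 m/s and contact force between the fingers and elbow_2 below 0.05 N) or (linear speed of nut_1 above 0.7 m/s and contact force between the fingers and nut_1 below 0.05 N) or (linear speed of nut_2 above 0.7 m/s and contact force between the fingers and nut_2 below 0.05 N) or (linear speed of tee above 0.7 m/s and contact force between the fingers and tee below 0.05 N)).
It fails at once if a bin shifted by more than 30 mm (distance of any of bin_elbows, bin_nuts, bin_tees from where it was at the start of the episode above 0.03 m).
It fails at once if the pressure gauge shifted by more than 20 mm (distance of gauge from where it was at the start of the episode above 0.02 m).
It also fails if it takes over 120 s, if anything falls off the work surface, if the arm or the gripper's body presses on something with over 40 N, if the wrist force passes 120 N, or if a joint passes its speed limit or range.

## Working session

There is one attempt and no reset: what is moved stays moved. The work goes in short steps, Python scripts to look and compute and a tool call to move; the robot and the scene stay as the last step left them, time stands still between calls to the robot, and variables do not carry over. Pictures are saved under pics/ and viewed, at most 14 in all, crops included, and the job is handed in when it is done.

Besides the shell and the picture viewer there is one more tool, called after "Emit:" as name(argument=value, ...) on one line, values as JSON. apply_moves: Moves the arm, as the interface text tells. Its arguments: {"type":"object","properties":{"steps":{"type":"array"}},"required":["steps"]}

```bash
mkdir -p pics; ls; cat > h.py <<'E'
import numpy as np, cv2
from workcell import bot, camera, get_calibration
def cam(n):
    c=get_calibration(n); p,d=camera(n)
    f=p.shape[0]/2/np.tan(np.radians(c['fov_y'])/2)
    R=cv2.Rodrigues(np.array(c['rvec'],float))[0]; t=np.array(c['tvec'],float)
    v,u=np.indices(d.shape)
    P=np.stack([(u-c['cx'])/f*d,(v-c['cy'])/f*d,d],-1)
    W=(P-t)@R; W[d==0]=np.nan
    return p,d,W,(f,c,R,t)
def save(n,p,s=1.5):
    cv2.imwrite('pics/'+n,cv2.resize(p[...,::-1],None,fx=s,fy=s,interpolation=cv2.INTER_CUBIC))
E
python3 - <<'E'
from h import *
for n in('scene','side'):
    p,d,W,_=cam(n); save(n+'0.png',p); np.savez(n+'0.npz',p=p,W=W); print(get_calibration(n))
print(bot.get_obs())
E
```

```text
pics
{'fov_y': 53.65890469000542, 'cx': 254.5037491689036, 'cy': 194.13621487999, 'rvec': array([ 0.84515308,  2.64787893, -0.9353074 ]), 'tvec': array([ 0.34890523, -0.18772519,  1.32000141])}
{'fov_y': 50.08835582481595, 'cx': 250.70340655301936, 'cy': 188.9074062209458, 'rvec': array([ 0.13181758, -2.84802385,  1.24750816]), 'tvec': array([0.43901479, 0.05577269, 1.01586235])}
{'clock': 0.1, 'joint_pos': array([-1.15401763e+00,  2.41359382e-01,  3.88439112e-03,  1.33521323e+00,
        3.13443462e-05,  1.57078322e+00]), 'joint_vel': array([ 0.00022147, -0.00223107,  0.00132794, -0.00089478, -0.00217407,
        0.00062738]), 'tau': array([-5.22941755e-04, -3.73138368e+01,  2.53010130e+01,  1.08705409e-02,
       -4.71067392e-05, -1.05110425e-05]), 'eef_pos': array([ 0.20220349, -0.4567136 ,  0.24750081]), 'tool_rot': array([ 9.78363612e-01,  2.06890667e-01, -1.80362334e-04, -9.28724774e-04]), 'ft_force': array([ 0.39006555, -0.08916969,  0.12780364]), 'ft_torque': array([ 0.01378748, -0.00979885,  0.01375751]), 'grasp_force': 0.0, 'grip_width': 0.08548892835852066}
```

View pics/scene0.png

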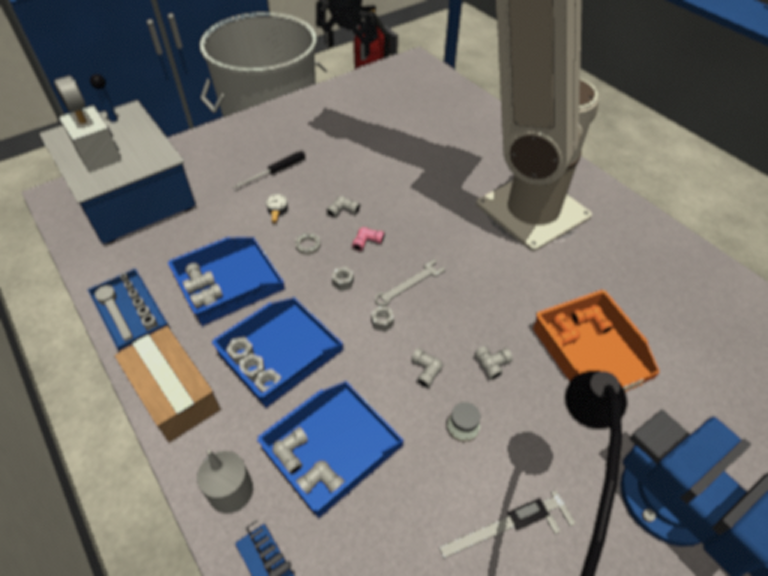

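View pics/side0.png

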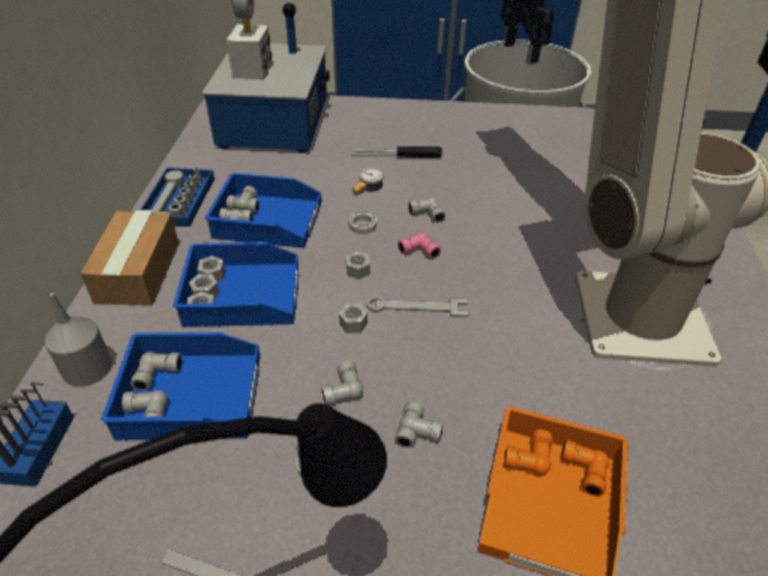

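In the scene view (1.5x pixels), the elbow candidates are (343,206) and (427,365), both grey, so chosen. I reject the pink one at (368,238) and the orange ones around (590,320).
- **Nuts:** (343,277) and (382,317). I reject the thin ring at (308,243) and the puck at (464,418).
- **Tee:** (493,360).
- **Gauge:** (277,206).
- **Bins, top to bottom:** tees, nuts, elbows.
- **Lamp:** its head hangs near (597,398).

```bash
cat > fit.py <<'E'
from h import *
from scipy.optimize import least_squares
def segd(q,a,b):
    a=np.array(a);b=np.array(b);t=np.clip(((q-a)@(b-a))/((b-a)@(b-a)),0,1)
    return np.linalg.norm(q-a-t[:,None]*(b-a),axis=1),t
E_=[((-15,-15,14),(29,-15,14)),((-15,-15,14),(-15,29,14))]
T_=[((-29,-15,14),(29,-15,14)),((0,-15,14),(0,29,14))]
def fit(W,kind):
    """points in m; returns x,y,th (m,rad), rms mm"""
    P=W*1000; c0=np.median(P[:,:2],0); S=E_ if kind=='e' else T_
    def loc(s):
        c,n=np.cos(s[2]),np.sin(s[2]); q=P[:,:2]-s[:2]
        return np.c_[q@[c,n],q@[-n,c],P[:,2]]
    if kind=='n':
        def res(s):
            q=loc(s); k=np.arange(6)*np.pi/3
            h=(q[:,:2]@np.array([np.cos(k),np.sin(k)])).max(1)-20
            return np.where(q[:,2]>22,np.maximum(h,0)+np.maximum(12.5-np.hypot(q[:,0],q[:,1]),0),
                            np.minimum(abs(h),abs(np.hypot(q[:,0],q[:,1])-12.5)))
    else:
        def res(s):
            q=loc(s)
            dd=[]
            for a,b in S:
                d,t=segd(q,a,b); a=np.array(a,float);b=np.array(b,float);L=np.linalg.norm(b-a)
                u=((q-a)@(b-a))/L
                col=(u>L-13)
                if abs(a[0]+29)<1: col|=(u<13)
                over=np.maximum(u-L,0)+(np.maximum(-u,0) if abs(a[0]+29)<1 else 0)
                r=np.linalg.norm(q-a-(u/L)[:,None]*(b-a),axis=1)
                f=abs(r-np.where(col,14,11.8)); f=np.where(u<-12,99,f)
                e=np.hypot(np.maximum(r-14,0),abs(u-L)); 
                dd.append(np.minimum(np.hypot(f,over),e))
            return np.min(dd,0)
    best=None
    for th in np.arange(0,2*np.pi,np.pi/6) if kind!='n' else [0,.26,.52,.78]:
        r=least_squares(res,[*c0,th],loss='soft_l1',f_scale=2,x_scale=[1,1,.05],diff_step=1e-5)
        if best is None or r.cost<best.cost: best=r
    s=best.x; return s[0]/1000,s[1]/1000,(s[2]+np.pi)%(2*np.pi)-np.pi,np.sqrt(np.mean(best.fun**2)),len(P)
E
python3 - <<'E'
from fit import *
A=[np.load(n+'0.npz') for n in('scene','side')]
hsv=[cv2.cvtColor(a['p'],cv2.COLOR_RGB2HSV) for a in A]
W=np.concatenate([a['W'].reshape(-1,3) for a in A]); H=np.concatenate([h.reshape(-1,3) for h in hsv])
for k,(u,v) in dict(elbA=(343,206),elbB=(427,365),nutA=(343,277),nutB=(382,317),tee=(493,360),ring=(308,243),pink=(368,238),gauge=(277,206)).items():
    u,v=int(u/1.5),int(v/1.5); w=A[0]['W'][v-5:v+6,u-5:u+6].reshape(-1,3); w=w[(w[:,2]>.01)]; c=np.median(w,0)
    m=(np.hypot(*(W[:,:2]-c[:2]).T)<.05)&(W[:,2]>.006)&(W[:,2]<.05)
    print(k,c.round(3),m.sum(),W[m][:,2].max().round(3),W[m].mean(0).round(3))
    if k[0] in'ent': print('   ',k,np.round(fit(W[m],k[0]),4))
b=(H[:,0]>105)&(H[:,0]<125)&(H[:,1]>150)&(W[:,2]<.07)&(W[:,2]>.0)&(W[:,0]>.2)&(W[:,0]<.85)
for lo,name in (((232,280),'tees'),((280,350),'nuts'),((330,450),'elb')):
    pass
Q=W[b]; g=np.zeros((300,300),np.uint8)
ij=np.round((Q[:,:2]-[0.0,-.75])/.005).astype(int); ok=((ij>=0)&(ij<300)).all(1); g[ij[ok,0],ij[ok,1]]=1
n,l,st,ce=cv2.connectedComponentsWithStats(g)
for i in range(1,n):
    if st[i,4]<150: continue
    q=Q[ok][l[ij[ok,0],ij[ok,1]]==i]; print('blue',i,cv2.minAreaRect((q[:,:2]*1000).astype(np.float32)),len(q),q[:,2].max())
m=(W[:,2]>.08)&(W[:,0]>.2)&(W[:,0]<.85)&(abs(W[:,1])<.75)
Q=W[m]; ij=np.floor(Q[:,:2]/.06).astype(int)
for c in np.unique(ij,axis=0):
    s=Q[(ij==c).all(1)]
    if len(s)>25: print(c*60,len(s),s[:,2].min().round(2),s[:,2].max().round(2))
E
```

```text
elbA [ 0.36  -0.25   0.023] 417 0.032 [ 0.364 -0.245  0.021]
    elbA [ 3.642e-01 -2.473e-01  3.909e-01  2.100e+00  4.170e+02]
elbB [0.469 0.194 0.023] 768 0.031 [0.471 0.2   0.023]
    elbB [ 4.7470e-01  1.9290e-01 -1.2046e+00  1.4335e+00  7.6800e+02]
nutA [ 0.478 -0.071  0.024] 374 0.03 [ 0.481 -0.066  0.021]
    nutA [ 4.7980e-01 -7.0400e-02  1.2537e+00  1.0212e+00  3.7400e+02]
nutB [0.474 0.058 0.025] 493 0.03 [0.471 0.061 0.02 ]
    nutB [4.7200e-01 5.9000e-02 5.7860e-01 5.5068e+00 4.9300e+02]
tee [0.368 0.258 0.024] 897 0.031 [0.364 0.26  0.023]
    tee [3.5820e-01 2.5600e-01 1.3607e+00 1.4164e+00 8.9700e+02]
ring [ 0.487 -0.189  0.015] 305 0.02 [ 0.486 -0.198  0.014]
pink [ 0.37  -0.135  0.023] 475 0.031 [ 0.375 -0.13   0.021]
gauge [ 0.487 -0.332  0.025] 414 0.031 [ 0.487 -0.33   0.022]
blue 1 ((351.1490173339844, 596.4185791015625), (48.330833435058594, 144.253662109375), 0.002527038101106882) 1302 0.06999858125096899
blue 6 ((672.2000122070312, -202.23236083984375), (160.63626098632812, 182.55995178222656), 87.14572143554688) 4328 0.05440825958161282
blue 7 ((669.3018798828
[... 1035 characters left out ...]
 -540] 257 0.08 0.14
[ 600 -480] 424 0.08 0.14
[600 540] 740 0.34 0.37
[ 660 -720] 630 0.14 0.25
[ 660 -660] 333 0.13 0.24
[ 660 -600] 339 0.13 0.14
[ 660 -540] 368 0.13 0.14
[ 660 -480] 809 0.08 0.14
[ 720 -720] 69 0.14 0.14
[ 720 -660] 88 0.14 0.23
[ 720 -600] 678 0.14 0.32
[ 720 -540] 1344 0.14 0.31
[ 720 -480] 823 0.08 0.14
[ 780 -720] 128 0.14 0.14
[ 780 -660] 152 0.14 0.23
[ 780 -600] 397 0.13 0.32
[ 780 -540] 864 0.14 0.31
[ 780 -480] 862 0.08 0.14
[780 180] 136 0.08 0.09
[ 840 -720] 34 0.14 0.14
[ 840 -660] 49 0.14 0.14
[ 840 -600] 62 0.14 0.14
[ 840 -540] 63 0.14 0.14
[ 840 -480] 139 0.08 0.14
[840 120] 39 0.08 0.1
[840 180] 204 0.08 0.1
[840 300] 78 0.09 0.13
[840 360] 35 0.12 0.14
```

```bash
cat > plan.py <<'E'
from h import *
from scipy.spatial.transform import Rotation as Ro
import sys
def plan(wps,grip,SH=.19,TU=.035):
    """wps: (x,y,z,heading of tool x,[rows]); starts at measured pose; prints rows of the moves"""
    o=bot.get_obs(); p=np.array(o['eef_pos']); X=Ro.from_quat(o['tool_rot']).as_matrix()[:,0]; h=np.arctan2(X[1],X[0])
    print('at',p.round(4),'h',round(h,3),'w',round(o['grip_width'],4)); rows=[]
    for w in wps:
        g=np.array(w[:3]); dh=w[3]-h; d=g-p
        n=int(max(np.ceil(np.linalg.norm(d)/.2/SH),np.ceil(abs(dh)/np.pi/TU),1)) if len(w)<5 else w[4]
        p0,h0=p.copy(),h
        for i in range(1,n+1):
            e=p0+(g-p0)*i/n-p; c,s=np.cos(h),np.sin(h)
            t=np.array([c*e[0]+s*e[1],s*e[0]-c*e[1],-e[2]])/.2; t=np.round(t/.005)*.005
            u=-(h0+dh*i/n-h)/np.pi; u=np.round(u/.005)*.005
            e=t*.2; p=p+[c*e[0]+s*e[1],s*e[0]-c*e[1],-e[2]]; h=h-u*np.pi
            rows.append([[float(round(a,3))+0. for a in t],[0,0,float(round(u,3))+0.],grip])
    while len(rows)%8: rows.append([[0,0,0],[0,0,0],grip])
    for i in range(0,len(rows),8): print('['+','.join(str(r).replace(' ','').replace('0.0,','0,').replace('0.0]','0]') for r in rows[i:i+8])+']')
    print('end',p.round(4),round(h,3))
def topts(names=('wrist',)):
    return np.concatenate([cam(n)[2].reshape(-1,3) for n in names])
def near(W,c,r=.048,lo=.005,hi=.045): return W[(np.hypot(*(W[:,:2]-np.array(c)).T)<r)&(W[:,2]>lo)&(W[:,2]<hi)]
E
python3 - <<'E'
from plan import *
c=get_calibration('wrist'); R=cv2.Rodrigues(c['rvec'])[0]; print(c,'campos',-R.T@c['tvec'],'axis',R[2])
plan([(.32,-.30,.24,.417),(.33,-.26,.22,.39)],1)
E
```

```text
{'fov_y': 65.12120624351635, 'cx': 254.56902564637682, 'cy': 188.8578586522192, 'rvec': array([-2.4207018 ,  1.57636078,  0.23444066]), 'tvec': array([-0.49767354, -0.03682065,  0.38020128])} campos [ 0.26934465 -0.42592503  0.37366971] axis [-0.26420556 -0.11457611 -0.95763654]
at [ 0.2022 -0.4567  0.2475] h 0.417 w 0.0855
[[[0.145,-0.08,0.005],[0,0,0],1],[[0.14,-0.08,0.01],[0,0,0],1],[[0.145,-0.08,0.005],[0,0,0],1],[[0.14,-0.08,0.005],[0,0,0],1],[[0.145,-0.08,0.005],[0,0,0],1],[[0.14,-0.08,0.01],[0,0,0],1],[[0.065,-0.08,0.05],[0,0,0.005],1],[[0.06,-0.08,0.05],[0,0,0.005],1]]
end [ 0.3299 -0.2604  0.2195] 0.385
```

Emit:
apply_moves(steps=[[[0.145,-0.08,0.005],[0,0,0],1],[[0.14,-0.08,0.01],[0,0,0],1],[[0.145,-0.08,0.005],[0,0,0],1],[[0.14,-0.08,0.005],[0,0,0],1],[[0.145,-0.08,0.005],[0,0,0],1],[[0.14,-0.08,0.01],[0,0,0],1],[[0.065,-0.08,0.05],[0,0,0.005],1],[[0.06,-0.08,0.05],[0,0,0.005],1]])

```text
clock: 0.77
eef_pos: [0.331, -0.2595, 0.2201]
tool_rot: [0.981, 0.192, 0.0, 0.0]
ft_force: [1.1, -0.2, 0.3]
grip_width: 0.0855
grasp_force: 0.0
```

```bash
python3 - <<'E'
from plan import *; from fit import fit
p,d,W,_=cam('wrist'); save('w1.png',p,1)
x,y,th,r,n=fit(near(W.reshape(-1,3),(.364,-.247)),'e'); print(x,y,th,r,n)
def L(x,y,th,a,b): return x+np.cos(th)*a-np.sin(th)*b, y+np.sin(th)*a+np.cos(th)*b
g=L(x,y,th,.017,-.015); print(g)
plan([(*g,.1,th),(*g,.04,th),(*g,.021,th,2)],1)
E
```

```text
0.3629695495363496 -0.24513666700500014 0.4007309705347186 0.9470772522372276 1882
(np.float64(0.38447411574485935), np.float64(-0.25231675281116006))
at [ 0.3297 -0.2559  0.2178] h 0.388 w 0.0854
[[[0.065,0.02,0.145],[0,0,0],1],[[0.065,0.025,0.15],[0,0,0],1],[[0.065,0.02,0.145],[0,0,-0.005],1],[[0.065,0.025,0.15],[0,0,0],1],[[0,0,0.15],[0,0,0],1],[[0,0,0.15],[0,0,0],1],[[0,0,0.045],[0,0,0],1],[[0,0,0.05],[0,0,0],1]]
end [ 0.3847 -0.2527  0.0208] 0.403
```

View pics/w1.png

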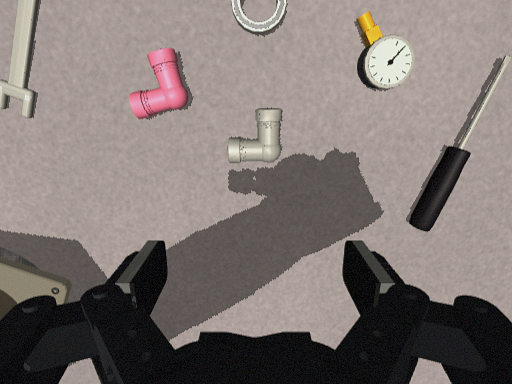

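The grey elbow is at (265,145), the pink one is well clear at (160,85), and the gauge is at (385,60). The fit residual is 0.9 mm. I'll descend part way and check the settled pose.

Emit:
apply_moves(steps=[[[0.065,0.02,0.145],[0,0,0],1],[[0.065,0.025,0.15],[0,0,0],1],[[0.065,0.02,0.145],[0,0,-0.005],1],[[0.065,0.025,0.15],[0,0,0],1],[[0,0,0.15],[0,0,0],1],[[0,0,0],[0,0,0],1],[[0,0,0],[0,0,0],1],[[0,0,0],[0,0,0],1]])

```text
clock: 1.48
eef_pos: [0.3852, -0.2583, 0.0733]
tool_rot: [0.98, 0.199, 0.0, 0.0]
ft_force: [0.8, -0.6, 0.1]
grip_width: 0.0856
grasp_force: 0.0
```

```bash
python3 - <<'E'
from plan import *
g=(.3845,-.2523)
plan([(*g,.021,.403,3)],1)
E
```

```text
at [ 0.3852 -0.2583  0.0733] h 0.401 w 0.0856
[[[0.005,-0.01,0.085],[0,0,0],1],[[0,-0.01,0.09],[0,0,0],1],[[0.005,-0.01,0.085],[0,0,0],1],[[0,0,0],[0,0,0],1],[[0,0,0],[0,0,0],1],[[0,0,0],[0,0,0],1],[[0,0,0],[0,0,0],1],[[0,0,0],[0,0,0],1]]
end [ 0.3847 -0.252   0.0213] 0.401
```

Emit:
apply_moves(steps=[[[0.005,-0.01,0.085],[0,0,0],1],[[0,-0.01,0.09],[0,0,0],1],[[0.005,-0.01,0.085],[0,0,0],1],[[0,0,0],[0,0,0],1],[[0,0,0],[0,0,0],1],[[0,0,0],[0,0,0],0],[[0,0,0],[0,0,0],0],[[0,0,0],[0,0,0],0]])

```text
clock: 2.15
eef_pos: [0.3856, -0.2523, 0.0218]
tool_rot: [0.98, 0.199, 0.001, 0.001]
ft_force: [0.6, 0.7, 0.5]
grip_width: 0.0515
grasp_force: 0.0
```

Emit:
apply_moves(steps=[[[0,0,0],[0,0,0],0],[[0,0,0],[0,0,0],0],[[0,0,0],[0,0,0],0],[[0,0,0],[0,0,0],0],[[0,0,0],[0,0,0],0],[[0,0,0],[0,0,0],0],[[0,0,-0.1],[0,0,0],0],[[0,0,-0.1],[0,0,0],0]])

```text
clock: 2.82
eef_pos: [0.3832, -0.2506, 0.0597]
tool_rot: [0.98, 0.199, -0.001, -0.001]
ft_force: [0.1, 0.4, -1.7]
grip_width: 0.0254
grasp_force: 59.1
```

```bash
python3 - <<'E'
from plan import *
p,d,W,_=cam('wrist'); save('w2.png',p,1)
print({k:v for k,v in bot.get_obs().items() if k in('eef_pos','grip_width','grasp_force','ft_force')})
E
```

```text
{'eef_pos': array([ 0.38592123, -0.25235833,  0.06387589]), 'ft_force': array([ 0.80513468, -0.51409284,  1.24107035]), 'grasp_force': 59.22660291194916, 'grip_width': 0.025672598027999278}
```

View pics/w2.png

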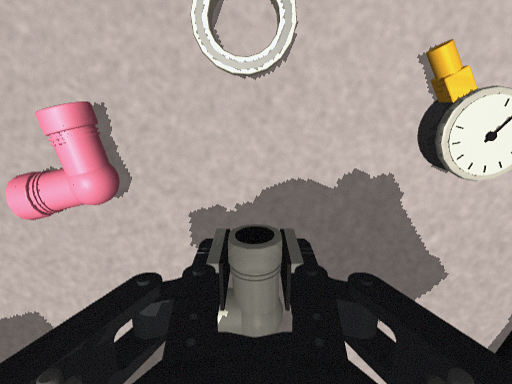

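Elbow 1 is held: its leg sits between the pads at (255,265), grip force 59 N. I'll carry it to the elbow bin while turning.

```bash
python3 - <<'E'
from plan import *
plan([(.40,-.20,.16,.40),(.60,.18,.17,1.67)],0)
E
```

```text
at [ 0.3859 -0.2524  0.0639] h 0.401 w 0.0257
[[[0.055,-0.07,-0.16],[0,0,0],0],[[0.055,-0.07,-0.16],[0,0,0],0],[[0.055,-0.075,-0.16],[0,0,0],0],[[0.14,-0.115,-0.005],[0,0,-0.035],0],[[0.15,-0.095,-0.005],[0,0,-0.03],0],[[0.16,-0.085,-0.005],[0,0,-0.035],0],[[0.165,-0.065,0],[0,0,-0.035],0],[[0.17,-0.045,-0.005],[0,0,-0.035],0]]
[[[0.18,-0.025,-0.005],[0,0,-0.03],0],[[0.18,-0.01,-0.005],[0,0,-0.035],0],[[0.175,0.01,-0.005],[0,0,-0.035],0],[[0.18,0.03,-0.005],[0,0,-0.035],0],[[0.17,0.045,0],[0,0,-0.03],0],[[0.17,0.065,-0.005],[0,0,-0.035],0],[[0.155,0.085,-0.005],[0,0,-0.035],0],[[0,0,0],[0,0,0],0]]
end [0.6004 0.1797 0.1699] 1.673
```

Emit:
apply_moves(steps=[[[0.055,-0.07,-0.16],[0,0,0],0],[[0.055,-0.07,-0.16],[0,0,0],0],[[0.055,-0.075,-0.16],[0,0,0],0],[[0.14,-0.115,-0.005],[0,0,-0.035],0],[[0.15,-0.095,-0.005],[0,0,-0.03],0],[[0.16,-0.085,-0.005],[0,0,-0.035],0],[[0.165,-0.065,0],[0,0,-0.035],0],[[0.17,-0.045,-0.005],[0,0,-0.035],0]])

```text
clock: 3.53
eef_pos: [0.4815, -0.0392, 0.1601]
tool_rot: [0.891, 0.453, -0.0, -0.0]
ft_force: [-0.2, -1.1, -1.2]
grip_width: 0.0255
grasp_force: 59.6
```

Emit:
apply_moves(steps=[[[0.18,-0.025,-0.005],[0,0,-0.03],0],[[0.18,-0.01,-0.005],[0,0,-0.035],0],[[0.175,0.01,-0.005],[0,0,-0.035],0],[[0.18,0.03,-0.005],[0,0,-0.035],0],[[0.17,0.045,0],[0,0,-0.03],0],[[0.17,0.065,-0.005],[0,0,-0.035],0],[[0.155,0.085,-0.005],[0,0,-0.035],0],[[0,0,0],[0,0,0],0]])

```text
clock: 4.2
eef_pos: [0.6013, 0.1867, 0.1649]
tool_rot: [0.666, 0.746, 0.002, -0.0]
ft_force: [0.9, 0.1, -1.7]
grip_width: 0.0253
grasp_force: 59.6
```

Emit:
apply_moves(steps=[[[0,0,0],[0,0,0],0],[[0,0,0],[0,0,0],0],[[0,0,0],[0,0,0],0],[[0,0,0],[0,0,0],0],[[0,0,0],[0,0,0],0],[[0,0,0],[0,0,0],0],[[0,0,0],[0,0,0],0],[[0,0,0],[0,0,0],0]])

```text
clock: 4.87
eef_pos: [0.5991, 0.1802, 0.1666]
tool_rot: [0.67, 0.742, 0.0, 0.0]
ft_force: [-1.1, -0.8, -1.6]
grip_width: 0.0256
grasp_force: 59.6
```

```bash
python3 - <<'E'
from plan import *
print(bot.get_obs()['eef_pos'],bot.get_obs()['joint_pos'],bot.get_obs()['grasp_force'])
p,d,W,_=cam('wrist'); save('w3.png',p,1)
# bin from the rim tops, all cameras
for n in('wrist','side','scene'):
    p,d,W,_=cam(n) if n!='wrist' else (p,d,W,0)
    H=cv2.cvtColor(p,cv2.COLOR_RGB2HSV); b=(H[...,0]>105)&(H[...,0]<125)&(H[...,1]>150)
    b&=(abs(W[...,0]-.69)<.13)&(abs(W[...,1]-.225)<.11)
    q=W[b&(W[...,2]>.046)&(W[...,2]<.056)]; print(n,b.sum(),len(q), cv2.minAreaRect((q[:,:2]*1000).astype(np.float32)) if len(q)>5 else'')
    q=W[b&(W[...,2]>0)&(W[...,2]<.06)]; print('  all',cv2.minAreaRect((q[:,:2]*1000).astype(np.float32)), 'floor z',np.median(q[q[:,2]<.012][:,2]))
E
```

```text
[0.59908564 0.18015932 0.16656752] [2.92117071e-01 5.31854632e-01 2.22892080e-01 1.26152354e+00
 7.94177397e-06 1.76096457e+00] 59.607959389686584
wrist 24872 4219 ((711.1212768554688, 227.30062866210938), (144.47386169433594, 156.4063720703125), 6.364649772644043)
  all ((689.8580932617188, 225.2330780029297), (186.96717834472656, 156.2598876953125), 5.985513210296631) floor z 0.003482359651388974
side 4784 560 ((711.974853515625, 226.8040771484375), (142.57997131347656, 156.9054412841797), 7.084741592407227)
  all ((690.6995239257812, 225.1031036376953), (183.70535278320312, 156.67369079589844), 6.060407638549805) floor z 0.003821569039430853
scene 3617 437 ((711.7284545898438, 227.4371337890625), (140.1543426513672, 154.7694854736328), 6.104413032531738)
  all ((690.5784301757812, 225.2964324951172), (182.55813598632812, 154.7147674560547), 5.999824523925781) floor z 0.0029105006389004576
```

View pics/w3.png

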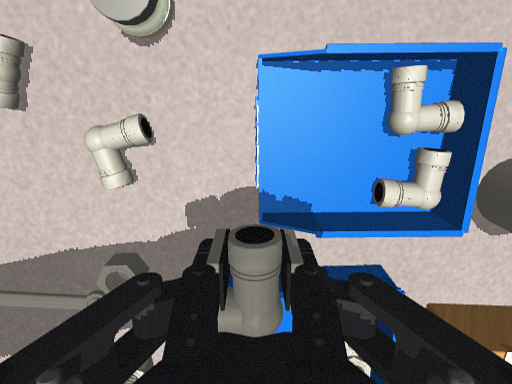

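The bin is at (0.690, 0.225), yaw 0.105, and all three cameras agree. Its stock is at (410-430, 90-190) px and the front floor is free. I'll lower there.

```bash
python3 - <<'E'
from plan import *
plan([(.662,.205,.12,1.676,4),(.662,.205,.045,1.676,4),(.662,.205,.025,1.676,4)],0)
E
```

```text
at [0.5991 0.1805 0.1664] h 1.673 w 0.0254
[[[0.02,0.08,0.06],[0,0,0],0],[[0.025,0.085,0.055],[0,0,0],0],[[0.02,0.08,0.06],[0,0,0],0],[[0.025,0.08,0.055],[0,0,0],0],[[0,0,0.095],[0,0,0],0],[[0,0,0.095],[0,0,0],0],[[0,0,0.095],[0,0,0],0],[[0,0,0.09],[0,0,0],0]]
[[[0,0,0.025],[0,0,0],0],[[0,0,0.025],[0,0,0],0],[[0,0,0.025],[0,0,0],0],[[0,0,0.025],[0,0,0],0],[[0,0,0],[0,0,0],0],[[0,0,0],[0,0,0],0],[[0,0,0],[0,0,0],0],[[0,0,0],[0,0,0],0]]
end [0.6619 0.2051 0.0254] 1.673
```

Emit:
apply_moves(steps=[[[0.02,0.08,0.06],[0,0,0],0],[[0.025,0.085,0.055],[0,0,0],0],[[0.02,0.08,0.06],[0,0,0],0],[[0.025,0.08,0.055],[0,0,0],0],[[0,0,0.095],[0,0,0],0],[[0,0,0.095],[0,0,0],0],[[0,0,0.095],[0,0,0],0],[[0,0,0.09],[0,0,0],0]])

```text
clock: 5.68
eef_pos: [0.6617, 0.2052, 0.0439]
tool_rot: [0.67, 0.742, -0.0, -0.0]
ft_force: [0.3, 0.2, -2.7]
grip_width: 0.0253
grasp_force: 59.7
```

Emit:
apply_moves(steps=[[[0,0,0.025],[0,0,0],0],[[0,0,0.025],[0,0,0],0],[[0,0,0.025],[0,0,0],0],[[0,0,0.025],[0,0,0],0],[[0,0,0],[0,0,0],0],[[0,0,0],[0,0,0],0],[[0,0,0],[0,0,0],0],[[0,0,0],[0,0,0],0]])

```text
clock: 6.35
eef_pos: [0.6624, 0.2053, 0.0262]
tool_rot: [0.67, 0.742, 0.001, 0.0]
ft_force: [0.6, -0.2, -1.7]
grip_width: 0.0254
grasp_force: 59.7
```

Emit:
apply_moves(steps=[[[0,0,0.005],[0,0,0],0],[[0,0,0],[0,0,0],0],[[0,0,0],[0,0,0],0],[[0,0,0],[0,0,0],0.5],[[0,0,0],[0,0,0],0.5],[[0,0,0],[0,0,0],0.5],[[0,0,0],[0,0,0],0.5],[[0,0,0],[0,0,0],0.5]])

```text
clock: 7.02
eef_pos: [0.6619, 0.2052, 0.0244]
tool_rot: [0.67, 0.742, 0.0, 0.0]
ft_force: [-0.6, 0.2, -0.6]
grip_width: 0.0426
grasp_force: 0.0
```

Emit:
apply_moves(steps=[[[0,0,-0.05],[0,0,0],0.5],[[0,0,-0.1],[0,0,0],0.5],[[0,0,-0.15],[0,0,0],0.5],[[0,0,-0.15],[0,0,0],0.5],[[0,0,-0.15],[0,0,0],1],[[0,0,0],[0,0,0],1],[[0,0,0],[0,0,0],1],[[0,0,0],[0,0,0],1]])

```text
clock: 7.68
eef_pos: [0.6618, 0.2051, 0.1448]
tool_rot: [0.67, 0.742, 0.0, 0.0]
ft_force: [-0.4, 0.4, 0.1]
grip_width: 0.0855
grasp_force: 0.0
```

```bash
python3 - <<'E'
from plan import *; from fit import fit
W=topts(('scene','side','wrist'))
print('A',np.round(fit(near(W,(.65,.19),.045,.009),'e'),4))
q=near(W,(.47,.195),.05); x,y,th,r,n=fit(q,'e'); print('B',x,y,th,r,n)
def L(x,y,th,a,b): return x+np.cos(th)*a-np.sin(th)*b, y+np.sin(th)*a+np.cos(th)*b
g=L(x,y,th,.017,-.015); h=th+np.pi; print(g,h)
plan([(.6,.205,.13,1.7),(g[0],g[1],.12,h),(*g,.06,h),(*g,.021,h,4)],1)
E
```

```text
A [6.5100e-01 1.8350e-01 1.6955e+00 7.5032e+00 4.6050e+03]
B 0.4741115708393803 0.19487295825476553 -1.202323487738365 1.1239584734237273 4272
(np.float64(0.4662416436397369), np.float64(0.17361115574716254)) 1.939269165851428
at [0.6608 0.2048 0.1425] h 1.673 w 0.0857
[[[0.015,-0.15,0.03],[0,0,-0.005],1],[[0.02,-0.15,0.03],[0,0,-0.005],1],[[-0.015,-0.17,0.015],[0,0,-0.02],1],[[-0.005,-0.175,0.01],[0,0,-0.015],1],[[0,-0.17,0.015],[0,0,-0.02],1],[[0.015,-0.175,0.01],[0,0,-0.02],1],[[0,0,0.15],[0,0,0],1],[[0,0,0.15],[0,0,0],1]]
[[[0,0,0.05],[0,0,0],1],[[0,0,0.05],[0,0,0],1],[[0,0,0.05],[0,0,0],1],[[0,0,0.045],[0,0,0],1],[[0,0,0],[0,0,0],1],[[0,0,0],[0,0,0],1],[[0,0,0],[0,0,0],1],[[0,0,0],[0,0,0],1]]
end [0.4657 0.1739 0.0215] 1.94
```

Emit:
apply_moves(steps=[[[0.015,-0.15,0.03],[0,0,-0.005],1],[[0.02,-0.15,0.03],[0,0,-0.005],1],[[-0.015,-0.17,0.015],[0,0,-0.02],1],[[-0.005,-0.175,0.01],[0,0,-0.015],1],[[0,-0.17,0.015],[0,0,-0.02],1],[[0.015,-0.175,0.01],[0,0,-0.02],1],[[0,0,0.15],[0,0,0],1],[[0,0,0.15],[0,0,0],1]])

```text
clock: 8.5
eef_pos: [0.4657, 0.1741, 0.0629]
tool_rot: [0.565, 0.825, 0.001, 0.001]
ft_force: [1.0, 0.6, -1.0]
grip_width: 0.0855
grasp_force: 0.0
```

Emit:
apply_moves(steps=[[[0,0,0.05],[0,0,0],1],[[0,0,0.05],[0,0,0],1],[[0,0,0.05],[0,0,0],1],[[0,0,0.045],[0,0,0],1],[[0,0,0],[0,0,0],1],[[0,0,0],[0,0,0],1],[[0,0,0],[0,0,0],1],[[0,0,0],[0,0,0],1]])

```text
clock: 9.17
eef_pos: [0.4676, 0.1745, 0.0241]
tool_rot: [0.565, 0.825, 0.001, 0.0]
ft_force: [-0.2, -0.8, 0.6]
grip_width: 0.0851
grasp_force: 0.0
```

Emit:
apply_moves(steps=[[[0,0,0],[0,0,0],0],[[0,0,0],[0,0,0],0],[[0,0,0],[0,0,0],0],[[0,0,0],[0,0,0],0],[[0,0,0],[0,0,0],0],[[0,0,0],[0,0,0],0],[[0,0,0],[0,0,0],0],[[0,0,0],[0,0,0],0]])

```text
clock: 9.83
eef_pos: [0.467, 0.1743, 0.0237]
tool_rot: [0.565, 0.825, 0.0, 0.0]
ft_force: [-0.9, -0.6, 5.1]
grip_width: 0.0251
grasp_force: 58.6
```

```bash
python3 - <<'E'
from plan import *
print(bot.get_obs()['grasp_force'],bot.get_obs()['joint_pos'])
b=.105;X=.690-.045*np.cos(b)-.017*np.sin(b);Y=.225-.045*np.sin(b)+.017*np.cos(b);h=np.pi/2+b;print(X,Y)
o=bot.get_obs()['eef_pos']
plan([(o[0],o[1],.15,1.94),(X,Y,.14,h),(X,Y,.045,h),(X,Y,.0245,h,4)],0)
E
```

```text
58.64580810070038 [ 3.57187931e-01  4.55112998e-01 -3.34037574e-01  7.81033105e-01
 -1.07520893e-04  1.55827622e+00]
0.6434661128062266 0.23719005096942475
at [0.467  0.1743 0.0237] h 1.941 w 0.0251
[[[0,0,-0.16],[0,0,0],0],[[0,0,-0.155],[0,0,0],0],[[0,0,-0.16],[0,0,0],0],[[0,0,-0.155],[0,0,0],0],[[-0.005,0.185,0.01],[0,0,0.015],0],[[0.005,0.19,0.01],[0,0,0.02],0],[[0.015,0.185,0.01],[0,0,0.015],0],[[0.025,0.185,0.01],[0,0,0.015],0]]
[[[0.03,0.185,0.01],[0,0,0.02],0],[[0,0,0.16],[0,0,0],0],[[0,0,0.155],[0,0,0],0],[[0,0,0.16],[0,0,0],0],[[0,0,0.025],[0,0,0],0],[[0,0,0.025],[0,0,0],0],[[0,0,0.025],[0,0,0],0],[[0,0,0.025],[0,0,0],0]]
end [0.6432 0.2368 0.0247] 1.673
```

Emit:
apply_moves(steps=[[[0,0,-0.16],[0,0,0],0],[[0,0,-0.155],[0,0,0],0],[[0,0,-0.16],[0,0,0],0],[[0,0,-0.155],[0,0,0],0],[[-0.005,0.185,0.01],[0,0,0.015],0],[[0.005,0.19,0.01],[0,0,0.02],0],[[0.015,0.185,0.01],[0,0,0.015],0],[[0.025,0.185,0.01],[0,0,0.015],0]])

```text
clock: 10.5
eef_pos: [0.6085, 0.2251, 0.1408]
tool_rot: [0.647, 0.762, -0.0, -0.0]
ft_force: [0.2, 0.6, -1.3]
grip_width: 0.0253
grasp_force: 59.5
```

Emit:
apply_moves(steps=[[[0.03,0.185,0.01],[0,0,0.02],0],[[0,0,0.16],[0,0,0],0],[[0,0,0.155],[0,0,0],0],[[0,0,0.16],[0,0,0],0],[[0,0,0.025],[0,0,0],0],[[0,0,0.025],[0,0,0],0],[[0,0,0.025],[0,0,0],0],[[0,0,0.01],[0,0,0],0]])

```text
clock: 11.17
eef_pos: [0.644, 0.2371, 0.0287]
tool_rot: [0.67, 0.742, 0.001, 0.001]
ft_force: [-0.5, 0.5, -1.3]
grip_width: 0.025
grasp_force: 59.4
```

Emit:
apply_moves(steps=[[[0,0,0],[0,0,0],0],[[0,0,0],[0,0,0],0],[[0,0,0],[0,0,0],0],[[0,0,0],[0,0,0],0],[[0,0,0.005],[0,0,0],0],[[0,0,0],[0,0,0],0],[[0,0,0],[0,0,0],0],[[0,0,0],[0,0,0],0]])

```text
clock: 11.83
eef_pos: [0.6435, 0.2368, 0.0269]
tool_rot: [0.67, 0.742, 0.001, 0.0]
ft_force: [1.0, -0.5, 0.7]
grip_width: 0.0251
grasp_force: 59.6
```

Touching the floor now (the load is taken up), so release, lift and look.

Emit:
apply_moves(steps=[[[0,0,0],[0,0,0],0.5],[[0,0,0],[0,0,0],0.5],[[0,0,0],[0,0,0],0.5],[[0,0,0],[0,0,0],0.5],[[0,0,0],[0,0,0],0.5],[[0,0,-0.05],[0,0,0],0.5],[[0,0,-0.1],[0,0,0],0.5],[[0,0,-0.15],[0,0,0],0.5]])

```text
clock: 12.5
eef_pos: [0.6407, 0.2359, 0.084]
tool_rot: [0.67, 0.742, -0.003, -0.002]
ft_force: [0.9, 0.2, -0.2]
grip_width: 0.0424
grasp_force: 0.0
```

Emit:
apply_moves(steps=[[[0,0,-0.15],[0,0,0],0.5],[[0,-0.15,-0.15],[0,0,0],1],[[0,-0.15,0],[0,0,0],1],[[0,0,0],[0,0,0],1],[[0,0,0],[0,0,0],1],[[0,0,0],[0,0,0],1],[[0,0,0],[0,0,0],1],[[0,0,0],[0,0,0],1]])

```text
clock: 13.17
eef_pos: [0.5849, 0.2308, 0.1456]
tool_rot: [0.67, 0.742, 0.0, 0.0]
ft_force: [0.2, 0.3, -0.5]
grip_width: 0.0853
grasp_force: 0.0
```

```bash
python3 - <<'E'
from plan import *; from fit import fit
p,d,W,_=cam('wrist'); save('w4.png',p,1)
W=topts(('scene','side','wrist'))
q=near(W,(.36,.257),.05); x,y,th,r,n=fit(q,'t'); print('T',x,y,th,r,n)
g=(x-np.sin(th)*.017,y+np.cos(th)*.017); h=th+np.pi/2; print(g,h)
o=bot.get_obs()['eef_pos']
plan([(g[0],g[1],.13,h),(*g,.06,h),(*g,.021,h,4)],1)
E
```

```text
T 0.3569823105618295 0.25734586806066256 1.3750627720038597 1.2112242402311924 2838
(np.float64(0.3403069210187477), np.float64(0.26065213235537316)) 2.9458590987987563
at [0.5843 0.2306 0.1453] h 1.673 w 0.0851
[[[0.025,-0.1,0.005],[0,0,-0.035],1],[[0.03,-0.095,0.01],[0,0,-0.035],1],[[0.045,-0.095,0.005],[0,0,-0.03],1],[[0.055,-0.085,0.005],[0,0,-0.035],1],[[0.06,-0.085,0.005],[0,0,-0.035],1],[[0.07,-0.075,0.01],[0,0,-0.035],1],[[0.08,-0.065,0.005],[0,0,-0.03],1],[[0.085,-0.06,0.005],[0,0,-0.035],1]]
[[[0.085,-0.045,0.005],[0,0,-0.035],1],[[0.095,-0.04,0.01],[0,0,-0.035],1],[[0.1,-0.03,0.005],[0,0,-0.03],1],[[0.1,-0.015,0.005],[0,0,-0.035],1],[[0,0,0.175],[0,0,0],1],[[0,0,0.175],[0,0,0],1],[[0,0,0.05],[0,0,0],1],[[0,0,0.05],[0,0,0],1]]
[[[0,0,0.045],[0,0,0],1],[[0,0,0.05],[0,0,0],1],[[0,0,0],[0,0,0],1],[[0,0,0],[0,0,0],1],[[0,0,0],[0,0,0],1],[[0,0,0],[0,0,0],1],[[0,0,0],[0,0,0],1],[[0,0,0],[0,0,0],1]]
end [0.3407 0.2609 0.0213] 2.946
```

View pics/w4.png

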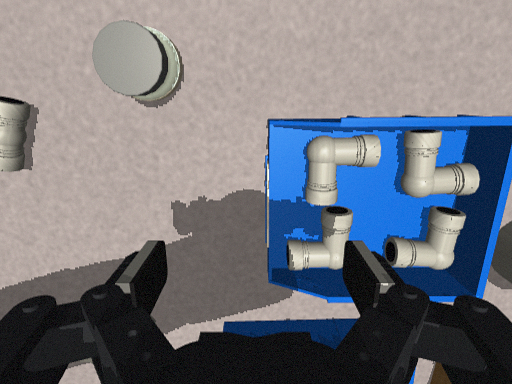

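Both elbows lie flat on the elbow bin's floor at (335,165) and (325,240). Next is the tee.

Emit:
apply_moves(steps=[[[0.025,-0.1,0.005],[0,0,-0.035],1],[[0.03,-0.095,0.01],[0,0,-0.035],1],[[0.045,-0.095,0.005],[0,0,-0.03],1],[[0.055,-0.085,0.005],[0,0,-0.035],1],[[0.06,-0.085,0.005],[0,0,-0.035],1],[[0.07,-0.075,0.01],[0,0,-0.035],1],[[0.08,-0.065,0.005],[0,0,-0.03],1],[[0.085,-0.06,0.005],[0,0,-0.035],1]])

```text
clock: 14.03
eef_pos: [0.4198, 0.2507, 0.1357]
tool_rot: [0.303, 0.953, 0.0, 0.0]
ft_force: [-0.1, 0.9, 0.4]
grip_width: 0.0854
grasp_force: 0.0
```

Emit:
apply_moves(steps=[[[0.085,-0.045,0.005],[0,0,-0.035],1],[[0.095,-0.04,0.01],[0,0,-0.035],1],[[0.1,-0.03,0.005],[0,0,-0.03],1],[[0.1,-0.015,0.005],[0,0,-0.035],1],[[0,0,0.175],[0,0,0],1],[[0,0,0.1],[0,0,0],1],[[0,0,0],[0,0,0],1],[[0,0,0],[0,0,0],1]])

```text
clock: 14.7
eef_pos: [0.3397, 0.2604, 0.0753]
tool_rot: [0.098, 0.995, -0.001, -0.001]
ft_force: [-0.1, 0.5, 0.0]
grip_width: 0.0853
grasp_force: 0.0
```

```bash
python3 - <<'E'
from plan import *; from fit import fit
q=near(topts(('scene','side','wrist')),(.357,.257),.05); print('T',np.round(fit(q,'t'),4))
g=(.3403,.2607)
plan([(*g,.021,2.946,5)],1)
E
```

```text
T [3.5650e-01 2.5790e-01 1.3592e+00 9.6030e-01 5.7630e+03]
at [0.3415 0.2616 0.077 ] h 2.945 w 0.0856
[[[0,0,0.055],[0,0,0],1],[[0,0,0.055],[0,0,0],1],[[0.005,-0.005,0.06],[0,0,0],1],[[0,0,0.055],[0,0,0],1],[[0,0,0.055],[0,0,0],1],[[0,0,0],[0,0,0],1],[[0,0,0],[0,0,0],1],[[0,0,0],[0,0,0],1]]
end [0.3404 0.2608 0.021 ] 2.945
```

Emit:
apply_moves(steps=[[[0,0,0.055],[0,0,0],1],[[0,0,0.055],[0,0,0],1],[[0,0,0.06],[0,0,0],1],[[0,0,0.055],[0,0,0],1],[[0,0,0.055],[0,0,0],1],[[0,0,0],[0,0,0],1],[[0,0,0],[0,0,0],1],[[0,0,0],[0,0,0],1]])

```text
clock: 15.52
eef_pos: [0.3412, 0.2615, 0.0208]
tool_rot: [0.098, 0.995, 0.001, 0.001]
ft_force: [0.2, -0.2, 0.1]
grip_width: 0.0857
grasp_force: 0.0
```

Emit:
apply_moves(steps=[[[0,0,0],[0,0,0],0],[[0,0,0],[0,0,0],0],[[0,0,0],[0,0,0],0],[[0,0,0],[0,0,0],0],[[0,0,0],[0,0,0],0],[[0,0,0],[0,0,0],0],[[0,0,0],[0,0,0],0],[[0,0,0],[0,0,0],0]])

```text
clock: 16.18
eef_pos: [0.3405, 0.2611, 0.0203]
tool_rot: [0.098, 0.995, 0.0, 0.0]
ft_force: [-1.4, -0.3, 5.0]
grip_width: 0.0251
grasp_force: 58.6
```

```bash
python3 - <<'E'
from plan import *
print(bot.get_obs()['grasp_force'],bot.get_obs()['joint_pos'])
# tee bin
W=[];
for n in('side','scene'):
    p,d,w,_=cam(n); H=cv2.cvtColor(p,cv2.COLOR_RGB2HSV)
    b=(H[...,0]>105)&(H[...,0]<125)&(H[...,1]>150)&(abs(w[...,0]-.672)<.13)&(abs(w[...,1]+.202)<.1)&(w[...,2]>.0)&(w[...,2]<.056)
    print(n,cv2.minAreaRect((w[b][:,:2]*1000).astype(np.float32)))
    b&=w[...,2]>.046
    print(n,cv2.minAreaRect((w[b][:,:2]*1000).astype(np.float32)))
o=bot.get_obs()['eef_pos']
plan([(o[0],o[1],.15,2.946),(.45,.10,.16,2.97),(.55,-.15,.16,3.09)],0)
E
```

```text
58.60876142978668 [ 6.54125596e-01  3.55057188e-01 -5.19083773e-01  6.95758466e-01
  1.67685090e-04  8.50006954e-01]
side ((672.3834228515625, -201.6392822265625), (159.1571502685547, 182.44232177734375), 86.23503875732422)
side ((692.4456787109375, -202.47189331054688), (158.12644958496094, 142.27920532226562), 86.19710540771484)
scene ((671.4737548828125, -201.49276733398438), (159.4898681640625, 179.60955810546875), 86.00593566894531)
scene ((692.4774780273438, -201.64926147460938), (157.83651733398438, 139.3651580810547), 86.91231536865234)
at [0.3405 0.2612 0.0203] h 2.946 w 0.026
[[[0,0,-0.16],[0,0,0],0],[[0,0,-0.165],[0,0,0],0],[[0,0,-0.16],[0,0,0],0],[[0,0,-0.165],[0,0,0],0],[[-0.115,-0.115,-0.01],[0,0,0],0],[[-0.115,-0.115,-0.005],[0,0,-0.005],0],[[-0.115,-0.115,-0.01],[0,0,0],0],[[-0.115,-0.115,-0.005],[0,0,0],0]]
[[[-0.115,-0.115,-0.01],[0,0,0],0],[[-0.11,-0.115,-0.01],[0,0,-0.005],0],[[-0.085,-0.145,0],[0,0,-0.005],0],[[-0.09,-0.145,0],[0,0,-0.005],0],[[-0.08,-0.145,0],[0,0,-0.005],0],[[-0.08,-0.15,0],[0,0,-0.005],0],[[-0.08,-0.15,0],[0,0,0],0],[[-0.075,-0.15,0],[0,0,-0.005],0]]
[[[-0.08,-0.15,0],[0,0,-0.005],0],[[-0.07,-0.15,0],[0,0,-0.005],0],[[0,0,0],[0,0,0],0],[[0,0,0],[0,0,0],0],[[0,0,0],[0,0,0],0],[[0,0,0],[0,0,0],0],[[0,0,0],[0,0,0],0],[[0,0,0],[0,0,0],0]]
end [ 0.5496 -0.15    0.1603] 3.087
```

Emit:
apply_moves(steps=[[[0,0,-0.16],[0,0,0],0],[[0,0,-0.165],[0,0,0],0],[[0,0,-0.16],[0,0,0],0],[[0,0,-0.165],[0,0,0],0],[[-0.115,-0.115,-0.01],[0,0,0],0],[[-0.115,-0.115,-0.005],[0,0,-0.005],0],[[-0.115,-0.115,-0.01],[0,0,0],0],[[-0.115,-0.115,-0.005],[0,0,0],0]])

```text
clock: 16.95
eef_pos: [0.4136, 0.1522, 0.1558]
tool_rot: [0.089, 0.996, -0.0, -0.0]
ft_force: [0.1, 0.1, -1.9]
grip_width: 0.0251
grasp_force: 59.5
```

Emit:
apply_moves(steps=[[[-0.115,-0.115,-0.01],[0,0,0],0],[[-0.11,-0.115,-0.01],[0,0,-0.005],0],[[-0.085,-0.145,0],[0,0,-0.005],0],[[-0.09,-0.145,0],[0,0,-0.005],0],[[-0.08,-0.145,0],[0,0,-0.005],0],[[-0.08,-0.15,0],[0,0,-0.005],0],[[-0.08,-0.15,0],[0,0,0],0],[[-0.075,-0.15,0],[0,0,-0.005],0]])

```text
clock: 17.62
eef_pos: [0.524, -0.0897, 0.1589]
tool_rot: [0.043, 0.999, 0.0, -0.001]
ft_force: [0.7, 0.1, -1.1]
grip_width: 0.0252
grasp_force: 59.5
```

Emit:
apply_moves(steps=[[[-0.08,-0.15,0],[0,0,-0.005],0],[[-0.07,-0.15,0],[0,0,-0.005],0],[[0,0,0],[0,0,0],0],[[0,0,0],[0,0,0],0],[[0,0,0],[0,0,0],0],[[0,0,0],[0,0,0],0],[[0,0,0],[0,0,0],0],[[0,0,0],[0,0,0],0]])

```text
clock: 18.28
eef_pos: [0.5491, -0.1491, 0.1599]
tool_rot: [0.026, 1.0, 0.0, -0.0]
ft_force: [0.4, -0.6, -1.1]
grip_width: 0.0256
grasp_force: 59.5
```

```bash
python3 - <<'E'
from plan import *
print(bot.get_obs()['grasp_force'])
g=(.615,-.198)
plan([(*g,.12,3.077,3),(*g,.045,3.077,4),(*g,.025,3.077,5)],0)
E
```

```text
59.51362609863281
at [ 0.5491 -0.1491  0.1599] h 3.089 w 0.0256
[[[-0.115,-0.075,0.065],[0,0,0],0],[[-0.115,-0.075,0.07],[0,0,0.005],0],[[-0.115,-0.075,0.065],[0,0,0],0],[[0,0,0.095],[0,0,0],0],[[0,0,0.09],[0,0,0],0],[[0,0,0.095],[0,0,0],0],[[0,0,0.095],[0,0,0],0],[[0,0,0.02],[0,0,0],0]]
[[[0,0,0.02],[0,0,0],0],[[0,0,0.02],[0,0,0],0],[[0,0,0.02],[0,0,0],0],[[0,0,0.02],[0,0,0],0],[[0,0,0],[0,0,0],0],[[0,0,0],[0,0,0],0],[[0,0,0],[0,0,0],0],[[0,0,0],[0,0,0],0]]
end [ 0.6154 -0.198   0.0249] 3.073
```

Emit:
apply_moves(steps=[[[-0.115,-0.075,0.065],[0,0,0],0],[[-0.115,-0.075,0.07],[0,0,0.005],0],[[-0.115,-0.075,0.065],[0,0,0],0],[[0,0,0.095],[0,0,0],0],[[0,0,0.09],[0,0,0],0],[[0,0,0.095],[0,0,0],0],[[0,0,0.095],[0,0,0],0],[[0,0,0.02],[0,0,0],0]])

```text
clock: 18.95
eef_pos: [0.6131, -0.1977, 0.037]
tool_rot: [0.034, 0.999, 0.001, -0.003]
ft_force: [-0.9, 0.6, -2.1]
grip_width: 0.0253
grasp_force: 59.6
```

Emit:
apply_moves(steps=[[[0,0,0.02],[0,0,0],0],[[0,0,0.02],[0,0,0],0],[[0,0,0.02],[0,0,0],0],[[0,0,0.02],[0,0,0],0],[[0,0,0.005],[0,0,0],0],[[0,0,0],[0,0,0],0],[[0,0,0],[0,0,0],0],[[0,0,0],[0,0,0],0]])

```text
clock: 19.62
eef_pos: [0.6158, -0.1995, 0.0243]
tool_rot: [0.035, 0.999, -0.0, 0.0]
ft_force: [-0.1, -0.1, -1.2]
grip_width: 0.0255
grasp_force: 59.6
```

Within about a millimetre of the floor: release, lift, and back off toward nut A.

Emit:
apply_moves(steps=[[[0,0,0],[0,0,0],0.5],[[0,0,0],[0,0,0],0.5],[[0,0,0],[0,0,0],0.5],[[0,0,0],[0,0,0],0.5],[[0,0,0],[0,0,0],0.5],[[0,0,-0.05],[0,0,0],0.5],[[0,0,-0.1],[0,0,0],0.5],[[0,0,-0.15],[0,0,0],0.5]])

```text
clock: 20.28
eef_pos: [0.6133, -0.1986, 0.0818]
tool_rot: [0.035, 0.999, 0.001, -0.003]
ft_force: [-0.5, -0.3, -0.3]
grip_width: 0.0427
grasp_force: 0.0
```

Emit:
apply_moves(steps=[[[0,0,-0.15],[0,0,0],0.5],[[0,0,-0.15],[0,0,0],1],[[0.1,0.05,0],[0,0,0.03],1],[[0.1,0.05,0],[0,0,0.03],1],[[0,0,0],[0,0,0],1],[[0,0,0],[0,0,0],1],[[0,0,0],[0,0,0],1],[[0,0,0],[0,0,0],1]])

```text
clock: 20.95
eef_pos: [0.5791, -0.1752, 0.1442]
tool_rot: [0.129, 0.992, -0.0, 0.001]
ft_force: [0.3, 0.1, 0.4]
grip_width: 0.0853
grasp_force: 0.0
```

```bash
python3 - <<'E'
from plan import *; from fit import fit
W=topts(('scene','side'))
p,d,w,_=cam('scene'); save('s2.png',p[110:300,100:360],3)
q=near(W,(.633,-.201),.05,.009); print('T',np.round(fit(q,'t'),4))
W=topts(('scene','side','wrist'))
x,y,th,r,n=fit(near(W,(.48,-.07),.035,.008),'n'); print('nA',x,y,th,r,n)
x2,y2,th2,r2,n2=fit(near(W,(.472,.06),.027,.008),'n'); print('nB',x2,y2,th2,r2,n2)
f=(th-.13+np.pi/6)%(np.pi/3)-np.pi/6+.13; h=f+np.pi/2; print('head',h)
plan([(x,y,.13,h),(x,y,.075,h)],1)
E
```

```text
T [ 6.3370e-01 -2.0130e-01  1.4633e+00  3.0985e+00  4.9300e+02]
nA 0.4786026931265449 -0.06808002269993771 0.20169064636430623 0.604824905613645 2846
nB 0.472325041110231 0.05957371818381213 0.6404762588248358 0.974313297480183 450
head 1.7724869731592028
at [ 0.5784 -0.175   0.1434] h 2.883 w 0.0851
[[[0.055,0.035,0.005],[0,0,0.03],1],[[0.06,0.03,0.005],[0,0,0.035],1],[[0.065,0.025,0.01],[0,0,0.03],1],[[0.06,0.015,0.005],[0,0,0.035],1],[[0.07,0.01,0.005],[0,0,0.03],1],[[0.065,0.005,0.005],[0,0,0.035],1],[[0.065,-0.005,0.01],[0,0,0.03],1],[[0.065,-0.01,0.005],[0,0,0.03],1]]
[[[0.065,-0.015,0.005],[0,0,0.035],1],[[0.065,-0.02,0.005],[0,0,0.03],1],[[0.06,-0.03,0.005],[0,0,0.035],1],[[0,0,0.14],[0,0,0],1],[[0,0,0.135],[0,0,0],1],[[0,0,0],[0,0,0],1],[[0,0,0],[0,0,0],1],[[0,0,0],[0,0,0],1]]
end [ 0.4786 -0.0678  0.0754] 1.768
```

View pics/s2.png

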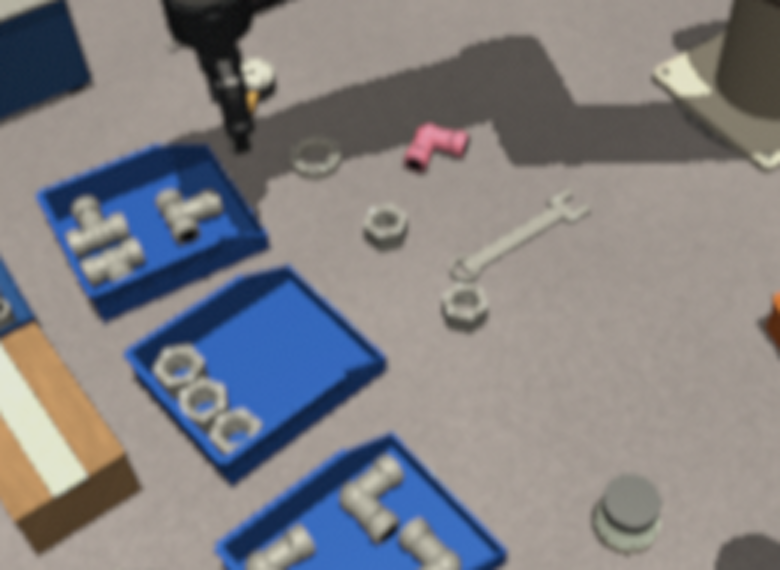

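The tee lies flat in its bin at (187,212). The wrench's ring end at (462,270) is next to nut B at (465,305). Nut A at (386,225) is free, so I'll go to nut A.

Emit:
apply_moves(steps=[[[0.055,0.035,0.005],[0,0,0.03],1],[[0.06,0.03,0.005],[0,0,0.035],1],[[0.065,0.025,0.01],[0,0,0.03],1],[[0.06,0.015,0.005],[0,0,0.035],1],[[0.07,0.01,0.005],[0,0,0.03],1],[[0.065,0.005,0.005],[0,0,0.035],1],[[0.065,-0.005,0.01],[0,0,0.03],1],[[0.065,-0.01,0.005],[0,0,0.03],1]])

```text
clock: 21.92
eef_pos: [0.5051, -0.0971, 0.1336]
tool_rot: [0.507, 0.862, -0.0, -0.0]
ft_force: [-0.3, 1.1, -1.0]
grip_width: 0.0853
grasp_force: 0.0
```

Emit:
apply_moves(steps=[[[0.065,-0.015,0.005],[0,0,0.035],1],[[0.065,-0.02,0.005],[0,0,0.03],1],[[0.06,-0.03,0.005],[0,0,0.035],1],[[0,0,0.14],[0,0,0],1],[[0,0,0.135],[0,0,0],1],[[0,0,0],[0,0,0],1],[[0,0,0],[0,0,0],1],[[0,0,0],[0,0,0],1]])

```text
clock: 22.58
eef_pos: [0.4792, -0.0678, 0.0767]
tool_rot: [0.634, 0.773, 0.0, 0.0]
ft_force: [-1.0, -0.6, 0.0]
grip_width: 0.0853
grasp_force: 0.0
```

```bash
python3 - <<'E'
from plan import *; from fit import fit
plan([(.4786,-.0681,.02,1.772,5)],1)
E
```

```text
at [ 0.4792 -0.0678  0.0767] h 1.768 w 0.0853
[[[0,0,0.055],[0,0,0],1],[[0,0,0.06],[0,0,0],1],[[0,0,0.055],[0,0,0],1],[[0,-0.005,0.055],[0,0,0],1],[[0,0,0.06],[0,0,0],1],[[0,0,0],[0,0,0],1],[[0,0,0],[0,0,0],1],[[0,0,0],[0,0,0],1]]
end [ 0.4782 -0.068   0.0197] 1.768
```

Emit:
apply_moves(steps=[[[0,0,0.055],[0,0,0],1],[[0,0,0.06],[0,0,0],1],[[0,0,0.055],[0,0,0],1],[[0,-0.005,0.055],[0,0,0],1],[[0,0,0.06],[0,0,0],1],[[0,0,0],[0,0,0],1],[[0,0,0],[0,0,0],0],[[0,0,0],[0,0,0],0]])

```text
clock: 23.25
eef_pos: [0.4789, -0.0681, 0.0202]
tool_rot: [0.634, 0.773, 0.001, 0.001]
ft_force: [-0.4, 0.1, -0.7]
grip_width: 0.0636
grasp_force: 0.0
```

Emit:
apply_moves(steps=[[[0,0,0],[0,0,0],0],[[0,0,0],[0,0,0],0],[[0,0,0],[0,0,0],0],[[0,0,0],[0,0,0],0],[[0,0,0],[0,0,0],0],[[0,0,0],[0,0,0],0],[[0,0,0],[0,0,0],0],[[0,0,0],[0,0,0],0]])

```text
clock: 23.92
eef_pos: [0.4787, -0.068, 0.0201]
tool_rot: [0.634, 0.773, 0.001, 0.001]
ft_force: [0.4, 0.0, 5.4]
grip_width: 0.0387
grasp_force: 61.1
```

```bash
python3 - <<'E'
from plan import *
print(bot.get_obs()['grasp_force'])
for n in('side','scene'):
    p,d,w,_=cam(n); H=cv2.cvtColor(p,cv2.COLOR_RGB2HSV)
    b=(H[...,0]>105)&(H[...,0]<125)&(H[...,1]>150)&(abs(w[...,0]-.669)<.12)&(abs(w[...,1]-.008)<.1)&(w[...,2]>.0)&(w[...,2]<.056)
    b=cv2.morphologyEx(b.astype(np.uint8),cv2.MORPH_OPEN,np.ones((3,3)))>0
    print(n,cv2.minAreaRect((w[b][:,:2]*1000).astype(np.float32)))
    b&=w[...,2]>.046
    print(n,cv2.minAreaRect((w[b][:,:2]*1000).astype(np.float32)))
b=.12; c,s=np.cos(b),np.sin(b); X=.669-.04*c+.034*s; Y=.006-.04*s-.034*c; h=1.57+b
o=bot.get_obs()['eef_pos']
plan([(o[0],o[1],.14,1.768),(X,Y,.13,h),(X,Y,.045,h),(X,Y,o[2]+.0045,h,4)],0)
E
```

```text
61.1456220690161
side ((669.6249389648438, 7.584259033203125), (182.03408813476562, 160.1865692138672), 7.642160415649414)
side ((690.144287109375, 10.121047973632812), (140.8192901611328, 159.81492614746094), 7.530458450317383)
scene ((669.2313842773438, 9.738441467285156), (182.95384216308594, 156.2329864501953), 7.624509334564209)
scene ((692.1981201171875, 12.890373229980469), (136.58740234375, 156.2398223876953), 7.938710689544678)
at [ 0.4787 -0.068   0.0201] h 1.768 w 0.0388
[[[0,0,-0.15],[0,0,0],0],[[0,0,-0.15],[0,0,0],0],[[0,0,-0.15],[0,0,0],0],[[0,0,-0.15],[0,0,0],0],[[0.005,0.16,0.01],[0,0,0.005],0],[[0.005,0.155,0.01],[0,0,0.005],0],[[0.01,0.16,0.01],[0,0,0.005],0],[[0.015,0.16,0.01],[0,0,0.005],0]]
[[[0.01,0.155,0.01],[0,0,0.005],0],[[0,0,0.14],[0,0,0],0],[[0,0,0.145],[0,0,0],0],[[0,0,0.14],[0,0,0],0],[[0,0,0.025],[0,0,0],0],[[0,0,0.025],[0,0,0],0],[[0,0,0.025],[0,0,0],0],[[0,0,0.025],[0,0,0],0]]
end [ 0.6331 -0.033   0.0251] 1.689
```

Emit:
apply_moves(steps=[[[0,0,-0.15],[0,0,0],0],[[0,0,-0.15],[0,0,0],0],[[0,0,-0.15],[0,0,0],0],[[0,0,-0.15],[0,0,0],0],[[0.005,0.16,0.01],[0,0,0.005],0],[[0.005,0.155,0.01],[0,0,0.005],0],[[0.01,0.16,0.01],[0,0,0.005],0],[[0.015,0.16,0.01],[0,0,0.005],0]])

```text
clock: 24.68
eef_pos: [0.6025, -0.0388, 0.1314]
tool_rot: [0.659, 0.752, 0.0, 0.0]
ft_force: [0.7, -0.2, -1.2]
grip_width: 0.0389
grasp_force: 61.2
```

Emit:
apply_moves(steps=[[[0.015,0.155,0.01],[0,0,0.005],0],[[0,0,0.14],[0,0,0],0],[[0,0,0.145],[0,0,0],0],[[0,0,0.14],[0,0,0],0],[[0,0,0.025],[0,0,0],0],[[0,0,0.025],[0,0,0],0],[[0,0,0.025],[0,0,0],0],[[0,0,0.025],[0,0,0],0]])

```text
clock: 25.35
eef_pos: [0.6333, -0.032, 0.0255]
tool_rot: [0.664, 0.748, 0.001, 0.001]
ft_force: [-0.1, -0.3, -1.2]
grip_width: 0.0386
grasp_force: 61.2
```

Emit:
apply_moves(steps=[[[0,0,0],[0,0,0],0],[[0,0,0],[0,0,0],0],[[0,0,0],[0,0,0],0],[[0,0,0.005],[0,0,0],0],[[0,0,0],[0,0,0],0],[[0,0,0],[0,0,0],0],[[0,0,0],[0,0,0],0],[[0,0,0],[0,0,0],0]])

```text
clock: 26.02
eef_pos: [0.632, -0.0319, 0.0232]
tool_rot: [0.664, 0.748, 0.0, 0.0]
ft_force: [-0.7, 0.1, 1.2]
grip_width: 0.0389
grasp_force: 61.6
```

Emit:
apply_moves(steps=[[[0,0,0],[0,0,0],0.58],[[0,0,0],[0,0,0],0.58],[[0,0,0],[0,0,0],0.58],[[0,0,0],[0,0,0],0.58],[[0,0,-0.03],[0,0,0],0.58],[[0,0,-0.1],[0,0,0],0.58],[[0,0,-0.15],[0,0,0],0.58],[[0,0,-0.15],[0,0,0],0.58]])

```text
clock: 26.68
eef_pos: [0.6307, -0.0318, 0.1089]
tool_rot: [0.664, 0.748, -0.001, -0.001]
ft_force: [0.6, -0.0, -0.2]
grip_width: 0.0497
grasp_force: 0.0
```

Emit:
apply_moves(steps=[[[0,-0.15,-0.15],[0,0,0],1],[[0.1,-0.15,-0.1],[0,0,0],1],[[0.1,-0.15,0],[0,0,0],1],[[0,-0.1,0],[0,0,0],1],[[0,0,0],[0,0,0],1],[[0,0,0],[0,0,0],1],[[0,0,0],[0,0,0],1],[[0,0,0],[0,0,0],1]])

```text
clock: 27.35
eef_pos: [0.5195, -0.0053, 0.1584]
tool_rot: [0.664, 0.748, 0.0, 0.001]
ft_force: [0.3, -0.6, -0.7]
grip_width: 0.0852
grasp_force: 0.0
```

```bash
python3 - <<'E'
from plan import *; from fit import fit
p,d,w,_=cam('wrist'); save('w5.png',p,1)
W=np.concatenate([w.reshape(-1,3),topts(('scene','side'))])
print('placed',np.round(fit(near(W,(.632,-.032),.035,.012),'n'),4))
x,y,th,r,n=fit(near(W,(.4723,.0596),.028,.009),'n'); print('nB',x,y,th%(np.pi/3),r,n)
print(np.array(bot.get_obs()['eef_pos']).round(3))
m=near(W,(.46,.02),.08,.004,.02); m=m[m[:,1]<y-.025]; print('wrench',len(m),m.max(0).round(3),m.mean(0).round(3))
E
```

```text
placed [ 6.319e-01 -3.220e-02  1.259e-01  6.848e-01  1.944e+03]
nB 0.4718546553691676 0.060876421403907734 0.655977948192425 0.6248240089555329 1974
[ 0.519 -0.005  0.158]
wrench 1895 [0.508 0.035 0.012] [0.419 0.016 0.007]
```

View pics/w5.png

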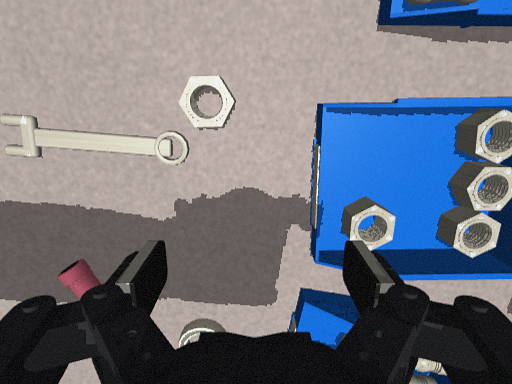

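The placed nut is flat at (370,225). Nut B is at (207,102) with the wrench ring at (170,148). I'll grip nut B on the flats facing -0.39 rad, away from the wrench.

```bash
python3 - <<'E'
from plan import *
plan([(.472,.0608,.14,1.18),(.472,.0608,.06,1.18),(.472,.0608,.02,1.18,4)],1)
E
```

```text
at [ 0.5191 -0.0053  0.1579] h 1.689 w 0.0855
[[[0.07,-0.04,0.02],[0,0,0.03],1],[[0.07,-0.045,0.015],[0,0,0.035],1],[[0.06,-0.05,0.02],[0,0,0.03],1],[[0.055,-0.06,0.015],[0,0,0.035],1],[[0.05,-0.065,0.02],[0,0,0.03],1],[[0,0,0.135],[0,0,0],1],[[0,0,0.13],[0,0,0],1],[[0,0,0.135],[0,0,0],1]]
[[[0,0,0.05],[0,0,0],1],[[0,0,0.05],[0,0,0],1],[[0,0,0.05],[0,0,0],1],[[0,0,0.05],[0,0,0],1],[[0,0,0],[0,0,0],1],[[0,0,0],[0,0,0],1],[[0,0,0],[0,0,0],1],[[0,0,0],[0,0,0],1]]
end [0.4718 0.0606 0.0199] 1.186
```

Emit:
apply_moves(steps=[[[0.07,-0.04,0.02],[0,0,0.03],1],[[0.07,-0.045,0.015],[0,0,0.035],1],[[0.06,-0.05,0.02],[0,0,0.03],1],[[0.055,-0.06,0.015],[0,0,0.035],1],[[0.05,-0.065,0.02],[0,0,0.03],1],[[0,0,0.135],[0,0,0],1],[[0,0,0.13],[0,0,0],1],[[0,0,0.135],[0,0,0],1]])

```text
clock: 28.17
eef_pos: [0.472, 0.0612, 0.0597]
tool_rot: [0.829, 0.559, 0.001, 0.0]
ft_force: [-0.0, 0.7, 0.0]
grip_width: 0.0854
grasp_force: 0.0
```

Emit:
apply_moves(steps=[[[0,0,0.05],[0,0,0],1],[[0,0,0.05],[0,0,0],1],[[0,0,0.05],[0,0,0],1],[[0,0,0.05],[0,0,0],1],[[0,0,0],[0,0,0],1],[[0,0,0],[0,0,0],1],[[0,0,0],[0,0,0],0],[[0,0,0],[0,0,0],0]])

```text
clock: 28.83
eef_pos: [0.4718, 0.0608, 0.0208]
tool_rot: [0.829, 0.559, 0.001, 0.0]
ft_force: [0.2, 0.6, -0.5]
grip_width: 0.0639
grasp_force: 0.0
```

Emit:
apply_moves(steps=[[[0,0,0],[0,0,0],0],[[0,0,0],[0,0,0],0],[[0,0,0],[0,0,0],0],[[0,0,0],[0,0,0],0],[[0,0,0],[0,0,0],0],[[0,0,0],[0,0,0],0],[[0,0,0],[0,0,0],0],[[0,0,0],[0,0,0],0]])

```text
clock: 29.5
eef_pos: [0.4718, 0.0608, 0.0211]
tool_rot: [0.829, 0.559, 0.001, 0.0]
ft_force: [0.4, 0.3, 6.2]
grip_width: 0.0392
grasp_force: 61.2
```

```bash
python3 - <<'E'
from plan import *
o=bot.get_obs(); print(o['grasp_force']); o=o['eef_pos']; X,Y,h=.627,.037,1.704
plan([(o[0],o[1],.14,1.186),(X,Y,.13,h),(X,Y,.045,h),(X,Y,o[2]+.004,h,4)],0)
E
```

```text
61.2244948829175
at [0.4718 0.0608 0.0211] h 1.186 w 0.0392
[[[0,0,-0.15],[0,0,0],0],[[0,0,-0.145],[0,0,0],0],[[0,0,-0.15],[0,0,0],0],[[0,0,-0.15],[0,0,0],0],[[0.035,0.155,0.01],[0,0,-0.035],0],[[0.02,0.155,0.01],[0,0,-0.03],0],[[0.005,0.155,0.01],[0,0,-0.035],0],[[-0.015,0.155,0.01],[0,0,-0.03],0]]
[[[-0.025,0.155,0.01],[0,0,-0.035],0],[[0,0,0.14],[0,0,0],0],[[0,0,0.145],[0,0,0],0],[[0,0,0.14],[0,0,0],0],[[0,0,0.025],[0,0,0],0],[[0,0,0.025],[0,0,0],0],[[0,0,0.025],[0,0,0],0],[[0,0,0.025],[0,0,0],0]]
end [0.6266 0.0371 0.0251] 1.705
```

Emit:
apply_moves(steps=[[[0,0,-0.15],[0,0,0],0],[[0,0,-0.145],[0,0,0],0],[[0,0,-0.15],[0,0,0],0],[[0,0,-0.15],[0,0,0],0],[[0.035,0.155,0.01],[0,0,-0.035],0],[[0.02,0.155,0.01],[0,0,-0.03],0],[[0.005,0.155,0.01],[0,0,-0.035],0],[[-0.015,0.155,0.01],[0,0,-0.03],0]])

```text
clock: 30.17
eef_pos: [0.5955, 0.0412, 0.1312]
tool_rot: [0.697, 0.717, -0.0, -0.0]
ft_force: [-0.4, 0.2, -1.3]
grip_width: 0.0388
grasp_force: 60.9
```

Emit:
apply_moves(steps=[[[-0.025,0.155,0.01],[0,0,-0.035],0],[[0,0,0.14],[0,0,0],0],[[0,0,0.145],[0,0,0],0],[[0,0,0.14],[0,0,0],0],[[0,0,0.025],[0,0,0],0],[[0,0,0.025],[0,0,0],0],[[0,0,0.025],[0,0,0],0],[[0,0,0.025],[0,0,0],0]])

```text
clock: 30.83
eef_pos: [0.6272, 0.0372, 0.0257]
tool_rot: [0.658, 0.753, 0.001, 0.001]
ft_force: [-0.2, -0.6, -1.0]
grip_width: 0.0386
grasp_force: 61.0
```

Emit:
apply_moves(steps=[[[0,0,0],[0,0,0],0],[[0,0,0],[0,0,0],0],[[0,0,0.005],[0,0,0],0],[[0,0,0],[0,0,0],0],[[0,0,0],[0,0,0],0],[[0,0,0],[0,0,0],0],[[0,0,0],[0,0,0],0],[[0,0,0],[0,0,0],0]])

```text
clock: 31.5
eef_pos: [0.6264, 0.0371, 0.0241]
tool_rot: [0.658, 0.753, 0.001, 0.001]
ft_force: [-0.5, -0.3, 4.3]
grip_width: 0.0388
grasp_force: 61.6
```

Emit:
apply_moves(steps=[[[0,0,0],[0,0,0],0.58],[[0,0,0],[0,0,0],0.58],[[0,0,0],[0,0,0],0.58],[[0,0,0],[0,0,0],0.58],[[0,0,-0.03],[0,0,0],0.58],[[0,0,-0.1],[0,0,0],0.58],[[0,0,-0.15],[0,0,0],0.58],[[0,0,-0.15],[0,0,0],0.58]])

```text
clock: 32.17
eef_pos: [0.6247, 0.037, 0.1092]
tool_rot: [0.658, 0.753, -0.001, -0.001]
ft_force: [0.3, -0.2, 0.7]
grip_width: 0.0496
grasp_force: 0.0
```

Emit:
apply_moves(steps=[[[0,-0.15,-0.15],[0,0,0],1],[[0,-0.15,-0.15],[0,0,0],1],[[0,-0.15,-0.15],[0,0,0],1],[[0,-0.15,0],[0,0,0],1],[[0,-0.15,0],[0,0,0],1],[[0,0,0],[0,0,0],1],[[0,0,0],[0,0,0],1],[[0,0,0],[0,0,0],1]])

```text
clock: 32.83
eef_pos: [0.4796, 0.0172, 0.1984]
tool_rot: [0.658, 0.753, 0.001, 0.001]
ft_force: [-0.4, -0.4, 0.3]
grip_width: 0.0852
grasp_force: 0.0
```

```bash
python3 - <<'E'
from plan import *; from fit import fit
p,d,w,_=cam('side'); save('s3.png',p[90:320,30:350],2.4)
W=np.concatenate([w.reshape(-1,3),topts(('scene','wrist'))])
for k,c,t in(('nA',(.632,-.032),'n'),('nB',(.627,.037),'n')): print(k,np.round(fit(near(W,c,.033,.012),t),4))
for k,c in(('nA',(.632,-.032)),('nB',(.627,.037)),('T',(.633,-.201)),('eA',(.65,.185)),('eB',(.66,.255))): print(k,'top z',np.percentile(near(W,c,.035,.009,.08)[:,2],97).round(3))
g=near(W,(.487,-.33),.06); print('gauge',g.mean(0).round(3),bot.get_obs()['eef_pos'])
E
```

```text
nA [ 6.318e-01 -3.230e-02  1.238e-01  7.147e-01  1.629e+03]
nB [6.263e-01 3.780e-02 1.412e-01 5.549e-01 1.693e+03]
nA top z 0.031
nB top z 0.031
T top z 0.032
eA top z 0.031
eB top z 0.032
gauge [ 0.49  -0.326  0.02 ] [0.47998126 0.01736381 0.19764364]
```

View pics/s3.png

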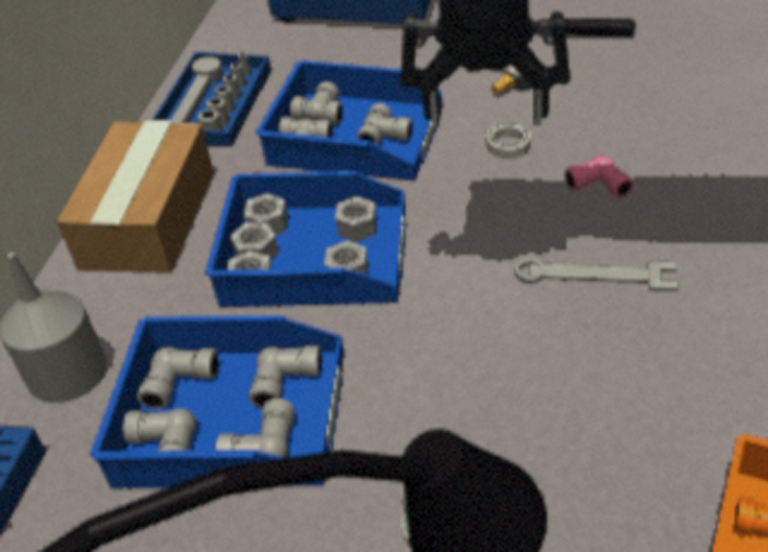

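All five fittings lie flat in their own bins: elbows at (285,370) and (265,430), nuts at (355,215) and (345,258), tee at (383,122). Their tops are about 31 mm above the bench, which matches floor thickness plus part height, and the arm is clear.

```bash
python3 -c "
from workcell import bot; print(bot.job_done())"
```

```text
the job is handed in; nothing more can be done
None
```

I put both elbows, both union nuts and the tee flat on the floors of their own bins, left the gauge and bins in place, and handed the job in at about 33 s; the hand-in gave no verdict.

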